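Bolt down a vacuum potting chamber, zero its throttle valve and hold it two turns open

TASK

Get the vacuum potting chamber ready for a slow pump-down: first turn the three black wing bolts on its clear lid clockwise until each one stops. Then wind the red throttle handwheel clockwise by its black crank handle until the valve is shut against its stop, back it off exactly two full turns, and finish there with the gripper still closed on the crank handle, ready to choke the flow (do not let go at the end). Leave the other things on the bench where they are.

Things in the scene. Friction and masses are not known exactly. Their poses are not given: they have to be found in the camera images.
- station: The whole vacuum station, fixed on the bench: a 440 x 260 x 12 mm aluminium plate carries the steel chamber, a dial gauge between chamber and valve (top 110 mm above the bench) and the brass throttle valve; a small pump 140 mm high stands behind it. Origin under the plate's centre; z up, y from the valve towards the chamber, x away from the robot when it stands square, towards the pump.
- lid_center (a point): Centre of the top face of the chamber's round clear lid, 180 mm across, 126 mm above the bench, 100 mm from the plate's centre along the station's +y. Same axes as the station. The three bolts stand at 120 degrees on a 146 mm circle round it.
- bolt1_grip (a point): Grip point of black wing bolt 1 (on the side far from the valve, the station's +y), on the bolt's vertical axis 154 mm above the bench, 28 mm above the lid, half-way up its wing. The wing is an upright bar 46 mm long, 13 mm thick and 26 mm high (its top is 13 mm above this point); this point's x axis lies along the bar and turns with it.
- bolt2_grip (a point): Grip point of black wing bolt 2 (nearer the valve, on the robot's side), on the bolt's vertical axis 154 mm above the bench, 28 mm above the lid, half-way up its wing. The wing is an upright bar 46 mm long, 13 mm thick and 26 mm high (its top is 13 mm above this point); this point's x axis lies along the bar and turns with it.
- bolt3_grip (a point): Grip point of black wing bolt 3 (nearer the valve, on the pump's side), on the bolt's vertical axis 154 mm above the bench, 28 mm above the lid, half-way up its wing. The wing is an upright bar 46 mm long, 13 mm thick and 26 mm high (its top is 13 mm above this point); this point's x axis lies along the bar and turns with it.
- bolt1 (a joint): Turn of wing bolt 1 in rad: it grows clockwise seen from above; fully home, against its end stop, is 1.80. It starts 0.75 to 1.35 rad short of that, turns with about 0.07 N m of friction and stays where it is left.
- bolt2 (a joint): Turn of wing bolt 2 in rad: it grows clockwise seen from above; fully home, against its end stop, is 1.80. It starts 0.75 to 1.35 rad short of that, turns with about 0.07 N m of friction and stays where it is left.
- bolt3 (a joint): Turn of wing bolt 3 in rad: it grows clockwise seen from above; fully home, against its end stop, is 1.80. It starts 0.75 to 1.35 rad short of that, turns with about 0.07 N m of friction and stays where it is left.
- valve_axis (a point): Point on the vertical axis of the throttle valve, fixed, 154 mm above the bench (level with the middle of the crank handle). Same axes as the station; 115 mm from the plate's centre along its -y. The red three-spoke handwheel is 116 mm across outside, its rim's top 126 mm above the bench; it turns about this axis and does not rise.
- valve_wheel (a joint): Turn of the red handwheel in rad: 0 is shut, against the stop (there the crank handle lies from the valve axis along the station's +x); it grows counter-clockwise seen from above as the valve opens, one turn is 6.283, two turns 12.566; the far stop is at 20.4. It starts 1.0 to 3.6 rad open, turns with about 0.15 N m of friction (3 to 4 N at the handle) and stays where it is left.
- handle_grip (a point): Middle of the black crank handle, on its own axis, 154 mm above the bench: an upright round grip 20 mm in diameter, 48 mm tall (from 129 to 177 mm above the bench) standing on the wheel's rim 47 mm from the valve axis. It spins freely on its pin, so a gripper that holds it can carry it round the valve axis without turning.
- valve_handle: The same crank handle; origin at its foot, 25 mm below handle_grip.
- resin: Bystander: white bottle 60 mm in diameter, 130 mm tall, loose; origin under its centre.
- hardener: Bystander: amber bottle 50 mm in diameter, 105 mm tall, loose; origin under its centre.
- spool: Bystander: solder spool 56 mm in diameter, 45 mm tall, with red flanges, standing on end, loose; origin under its centre.
- multimeter: Bystander: red multimeter 170 x 85 x 45 mm lying on its back, loose; origin under its centre.
- screwdriver: Bystander: yellow-handled screwdriver 180 mm long, lying loose on the plate between chamber and pump; origin under its middle.
- mixing_cup: Bystander: white cup 60 mm in diameter, 60 mm tall, loose; origin under its centre.
- board: Bystander: green circuit board 68 x 53 mm, 17 mm high over its parts, lying loose on the station's plate on the robot's side between chamber and valve; origin under its centre.

How it is judged (in metres and radians):
On the way, in this order (a step that is already met when the one before it is completed fails the run):
1. all three lid bolts are turned clockwise to their end stops (value of joint each of bolt1, bolt2, bolt3 above 1.68 rad), for 0.2 s.
2. the throttle valve is shut against its stop (value of joint valve_wheel below 0.1 rad), for 0.2 s.
3. the valve is backed off two turns (value of joint valve_wheel between 12.3664 and 12.7664 rad), for 0.2 s.
At the end, for the whole second after the job is handed in: All three bolts are within 0.12 rad of their end stops; the handwheel stands two turns (12.57 rad) open, within 0.2 rad; the fingers are gripping the crank handle (more than 4 N, grasp point within 30 mm of the handle's middle) (all of step 1 and all of step 3 and contact force between the fingers and valve_handle above 4 N and distance between the grasp point and handle_grip below 0.03 m); the arm keeps its last pose, push and grip.
It fails at once if a bystander on the bench was moved by more than 30 mm or knocked over (distance of any of resin, hardener, spool, multimeter, screwdriver, mixing_cup, board from where it was at the start of the episode above 0.03 m or angle between any of resin, hardener, spool, mixing_cup's own z axis and vertical above 0.6 rad).
It also fails if it takes over 72 s, if anything falls off the work surface, if the arm or the gripper's body presses on something with over 40 N, if the wrist force passes 120 N, or if a joint passes its speed limit or range.

ROBOT

A 6-joint arm with a two-finger parallel gripper is mounted at the origin on the work surface. World frame = base frame: x ahead of the robot, y to its left, z up, the work surface at z = 0. Lengths are in m, angles in degrees, forces in N, time in s.
With the tool pointing down it reaches from about 0.25 to 0.725 m from the base axis. Payload 9.7 kg.
Tool frame: the origin (TCP) lies midway between the tips of the shut fingers; the grasp point (between the pads) lies 19 mm behind it (grip_point_offset is the distance from the TCP to the grasp point, in m); y points along the fingers, z is the direction in which the jaws open and shut, and the axes are right-handed (so a half turn about y gives the same grasp; the last joint's range is limited). The gripper opens to 85 mm and grips with 20 to 120 N. Pads are 22 mm wide; open, the fingers measure 114 mm over their backs; the gripper's body (76 mm by 85 mm) begins 54 mm behind the grasp point. The pads swing forward as they close: fully open they stand 13 mm farther back than shut.
Start: joints at [-71.333, 4.979, 10.078, 95.1, 0, 90], TCP at [0.176, -0.521, 0.231] pointing down, gripper open.
Joint ranges: [-179.16, 179.16], [-48.56, 103.87], [-65.8, 70.77], [-126.05, 130.52], [-82.76, 87.17], [-180, 180]. Speed limits (degrees/s): [127.2, 127.2, 147.25, 180, 180, 180].

INTERFACE

Orientations are given as [roll, pitch, yaw] about the fixed x, y, z axes, in that order (R = Rz(yaw) Ry(pitch) Rx(roll)).
In Python, from workcell import get_obs, camera, job_done, grip_point_offset gives the robot as it stands.
- The arm moves only by the tool move_arm, never from a script. Its argument "deltas" is a list that holds one entry, the list of rows, each a list of 4 numbers: the shift along the tool's x, y, z in m, then the turn about the tool's y in degrees. A call has 1 to 5 rows; each row is the pose to reach, as a shift and turn from the pose commanded when the call began, along the tool's axes at that moment; what a row does not reach only later rows make up. A row lasts 1/10 s, in which the tool goes at most 50 mm and 8.59 degrees, less where a joint would pass 70% of its speed; a pose out of reach is approached as far as the arm can. A call with a gripper value outside its range is refused whole. "claw" is the finger opening in m, from 0 to 0.0854, set as the call begins (left out, the last holds). The fingers move at their own pace and stop on an object; "newtons" is the grip in N (left out, the last holds). Time passes only in rows, so rows that repeat a pose let the fingers close. It gives the time, the measured TCP pose, the force and the opening at its end, in the units of the state.
- get_obs(): the state, without advancing time (a new reading comes with each control period).
- camera(name): name is "scene" or "top"; returns a dict with "color" (400x640x3 uint8, blue, green, red), "range_z" (400x640 float32, m along the optical axis (not along the pixel's ray), 0 where there is no reading), "fx", "fy", "cx", "cy" (pixels), "T" (4x4, takes a point from camera to world coordinates). Camera axes: x right, y down, z forward; pixel columns grow to the right and rows downward; lengths in m; the calibration is good to about 2 mm. A picture is of the moment at which its call begins.
- job_done(): hands the job in, once; it reports no verdict.
The state is a dict: "time": time; "q": joint angles; "qd": joint speeds; "joint_efforts": joint torques, N m; "ee_pos": TCP position; "tcp_rot": TCP orientation; "wrist_force": force on the tool from outside, world axes, zero at the start; "torque": the same for the moment, N m; "opening": finger opening in m.
Only numpy, scipy, OpenCV 4.12 (cv2) and the standard library are available. Lean on these libraries where they do the work, as an engineer would, in place of code of your own. Each camera call takes 0.05 s, during which the arm holds its last target. There are 200 camera calls.

## Working session

There is one attempt and no reset: what is moved stays moved. The work goes in short steps, Python scripts to look and compute and a tool call to move; the robot and the scene stay as the last step left them, time stands still between calls to the robot, and variables do not carry over. Pictures are saved under pics/ and viewed, about 8 in all and at most 12, crops included, and the job is handed in when it is done.

Besides the shell and the picture viewer there is one more tool, called after "Call:" in YAML: its name, and indented under it one key for each argument. move_arm: Moves the arm, as the interface text tells. Its arguments: {"type":"object","properties":{"deltas":{"type":"array"},"claw":{"type":"number"},"newtons":{"type":"number"}},"required":["deltas"]}

```bash
mkdir -p pics; ls
python3 - <<'E'
from workcell import *
import cv2
print(get_obs(), grip_point_offset)
for n in("scene","top"):
    c=camera(n); cv2.imwrite(f"pics/{n}0.png",c["color"]); print(n,c["fx"],c["cx"],c["cy"],c["T"].round(3).tolist())
E
```

```text
pics
{'time': 0.0, 'q': array([-7.13338817e+01,  5.00853831e+00,  1.00343746e+01,  9.50997796e+01,
        9.60315444e-04,  8.99975523e+01]), 'qd': array([0.01912882, 0.04610375, 0.05630423, 0.04375628, 0.01002765,
       0.1252009 ]), 'joint_efforts': array([-3.74383353e-04, -5.20395041e+01,  4.64799678e+01,  1.65563315e-02,
        1.00593145e-04,  3.81311656e-05]), 'ee_pos': array([ 0.17595845, -0.52084594,  0.23060694]), 'tcp_rot': array([-9.00739433e+01,  9.63473496e-04, -1.61331435e+02]), 'wrist_force': array([0.48283715, 0.12234937, 0.44189898]), 'torque': array([-0.01078796,  0.01457217, -0.03720173]), 'opening': 0.08553622235660772} 0.0187
scene 489.61463354277976 307.82119350279714 202.196876618062 [[-0.603, 0.524, -0.601, 1.39], [0.797, 0.377, -0.471, 0.685], [-0.02, -0.764, -0.645, 1.048], [0.0, 0.0, 0.0, 1.0]]
top 415.85556714117774 321.47365451845593 199.76748911554313 [[0.02, -0.996, 0.09, 0.42], [-1.0, -0.02, -0.003, 0.019], [0.004, -0.09, -0.996, 1.312], [0.0, 0.0, 0.0, 1.0]]
```

View pics/top0.png

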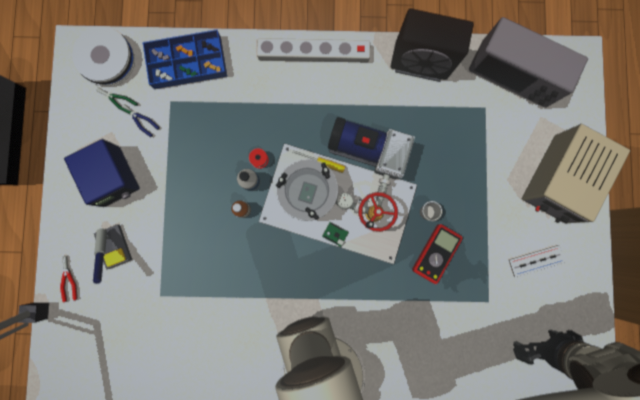

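View pics/scene0.png

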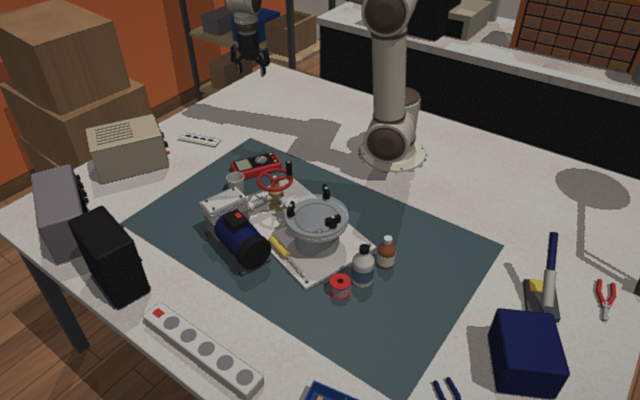

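The top view shows the plate centred near (340,203), bolts near (282,180), (325,171), (312,213), and the wheel near (378,211). I'll enlarge that area to read it more closely.

```bash
cat > h.py <<'E'
from workcell import *
import cv2, numpy as np
def px2w(c,u,v,z):
    T=c["T"]; d=T[:3,:3]@np.array([(u-c["cx"])/c["fx"],(v-c["cy"])/c["fy"],1]); o=T[:3,3]
    return o+d*(z-o[2])/d[2]
def w2px(c,p):
    T=c["T"]; q=T[:3,:3].T@(np.asarray(p)-T[:3,3]); return np.array([c["fx"]*q[0]/q[2]+c["cx"],c["fy"]*q[1]/q[2]+c["cy"]])
def crop(c,u0,v0,w,h,s,name):
    cv2.imwrite(name,cv2.resize(c["color"][v0:v0+h,u0:u0+w],None,fx=s,fy=s,interpolation=cv2.INTER_CUBIC))
E
python3 - <<'E'
from h import *
crop(camera("top"),255,140,170,125,4.7,"pics/top1.png")
E
```

```text
(no output)
```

View pics/top1.png

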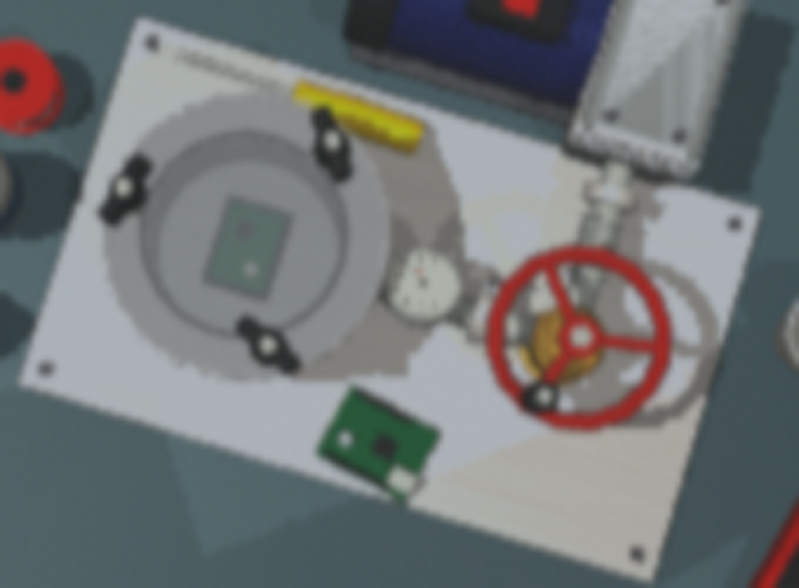

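The crop shows the plate corners at (138,18), (762,208), (655,582) and (20,384). Bolts 1, 2 and 3 are at (125,188), (268,345) and (332,140), the wheel hub is at (582,337), and the handle is at (543,397).

Run:
```python
from h import *
c=camera("top")
def W(x,y,z): return px2w(c,(x+.5)/4.7-.5+255,(y+.5)/4.7-.5+140,z)[:2]
cs=np.array([W(138,18,.012),W(762,208,.012),W(655,582,.012),W(20,384,.012)])
print("corners",cs.round(4).tolist()); ctr=cs.mean(0)
sy=(cs[0]+cs[3]-cs[1]-cs[2]); sx=(cs[0]+cs[1]-cs[2]-cs[3]); print("len",np.linalg.norm(sy)/2,np.linalg.norm(sx)/2)
th=np.arctan2(sy[1],sy[0])-np.pi/2; th2=np.arctan2(sx[1],sx[0]); print("yaw",np.degrees([th,th2]))
th=(th+th2)/2; X=np.array([np.cos(th),np.sin(th)]);Y=np.array([-X[1],X[0]])
print("ctr",ctr)
lid=ctr+.1*Y; val=ctr-.115*Y; print("lid",lid,"valve",val)
bz=.167
for i,(p,a,b) in enumerate([((125,188),(108,218),(147,158)),((268,345),(240,322),(296,368)),((332,140),(318,112),(346,178))]):
    ph=np.radians(90+120*i); pred=lid+.073*(np.cos(ph)*X+np.sin(ph)*Y)
    A,B=W(*a,bz),W(*b,bz); d=B-A
    print("bolt",i+1,"pred",pred.round(4),"meas",W(*p,bz).round(4),((A+B)/2).round(4),"len",np.linalg.norm(d).round(4),"wing dir world",np.degrees(np.arctan2(d[1],d[0])).round(1))
h=W(543,397,.177); hub=W(582,337,.126); print("handle",h,"hub",hub,"r",np.linalg.norm(h-val)); 
d=h-val; print("wheel angle",np.degrees(np.arctan2(d[1],d[0])-th)%360)
# project range check
for n,(x,y) in dict(b1=(125,188),b2=(268,345),b3=(332,140),h=(543,397)).items():
    u,v=int(x/4.7+255),int(y/4.7+140); z=c["range_z"][v,u]; T=c["T"]
    print(n,(T@np.array([(u-c["cx"])/c["fx"]*z,(v-c["cy"])/c["fy"]*z,z,1]))[:3].round(3))
```

```text
corners [[0.7141, 0.1386], [0.5933, -0.2833], [0.3434, -0.2125], [0.4655, 0.2101]]
len 0.4393267315362258 0.25919532500554965
yaw [-16.05516288 -15.93577671]
ctr [ 0.52907801 -0.03678556]
lid [0.55663415 0.05934278] valve [ 0.49738846 -0.14733316]
bolt 1 pred [0.5768 0.1295] meas [0.5769 0.1292] [0.577  0.1277] len 0.0423 wing dir world -31.3
bolt 2 pred [0.4858 0.0417] meas [0.4858 0.0428] [0.4858 0.0428] len 0.0426 wing dir world -128.3
bolt 3 pred [0.6073 0.0068] meas [0.608  0.0075] [0.6051 0.0075] len 0.0428 wing dir world -156.1
handle [ 0.45817137 -0.11760503] hub [ 0.49679878 -0.14714766] r 0.04921120031335109
wheel angle 158.83187539722462
b1 [0.576 0.13  0.166]
b2 [0.486 0.042 0.17 ]
b3 [0.609 0.008 0.17 ]
h [ 0.458 -0.117  0.177]
```

Call:
move_arm:
  deltas:
    - [[-0.03, 0, -0.027, 0], [-0.065, 0, -0.06, 0], [-0.1, 0, -0.092, 0], [-0.135, 0, -0.124, 0], [-0.17, 0, -0.156, 0]]
  claw: 0.06
  newtons: 50

```text
time: 0.7
ee_pos: [0.2875, -0.3172, 0.2312]
tcp_rot: [-90.0, 0.0, -161.4]
wrist_force: [1.1, -1.0, -0.1]
opening: 0.0597
```

Call:
move_arm:
  deltas:
    - [[-0.035, 0, -0.032, 0], [-0.07, 0, -0.064, 0], [-0.105, 0, -0.096, 0], [-0.14, 0, -0.128, 0], [-0.17, 0, -0.156, 0]]

```text
time: 1.2
ee_pos: [0.3989, -0.1145, 0.2314]
tcp_rot: [-90.0, 0.0, -161.3]
wrist_force: [0.3, -1.7, -0.8]
opening: 0.0597
```

Call:
move_arm:
  deltas:
    - [[-0.034, 0, -0.031, -7], [-0.07, 0, -0.062, -14], [-0.104, 0, -0.093, -21], [-0.134, 0, -0.123, -28], [-0.134, 0, -0.123, -33]]

```text
time: 1.7
ee_pos: [0.4871, 0.0466, 0.2302]
tcp_rot: [-90.1, -0.0, -127.8]
wrist_force: [-0.7, -1.0, -0.3]
opening: 0.0599
```

```bash
cat >> h.py <<'E'
def to(x,y,z=None,yaw=None):
    o=get_obs(); p=o["ee_pos"]; w=np.radians(o["tcp_rot"][2]); d=np.array([x,y])-p[:2]
    print("t",round(o["time"],2),"p",p.round(4),"rot",o["tcp_rot"].round(1),"q",o["q"].round(0),"f",o["wrist_force"].round(1),"op",round(o["opening"],4),"tq",o["torque"].round(2))
    print("dx %.4f dz %.4f"%(d@[np.cos(w),np.sin(w)],d@[-np.sin(w),np.cos(w)]), "" if z is None else "dy %.4f"%(p[2]-z), "" if yaw is None else "turn %.1f"%(np.degrees(w)-yaw))
E
python3 -c "
from h import *
to(.4858,.0425,.137,-128.3)"
```

```text
t 1.7 p [0.4871 0.0466 0.2302] rot [ -90.1   -0.  -127.8] q [  5.  -3.   2.  95.   0. 133.] f [-0.7 -1.  -0.3] op 0.0599 tq [-0.01  0.02 -0.01]
dx 0.0040 dz 0.0015 dy 0.0932 turn 0.5
```

Call:
move_arm:
  deltas:
    - [[0.004, 0, 0.001, -8], [0.004, 0, 0.001, -16], [0.004, 0, 0.001, -24], [0.004, 0, 0.001, -32], [0.004, 0, 0.001, -40]]

```text
time: 2.2
ee_pos: [0.4841, 0.039, 0.2311]
tcp_rot: [-90.0, -0.0, -88.0]
wrist_force: [0.4, 0.2, -0.2]
opening: 0.06
```

Call:
move_arm:
  deltas:
    - [[0, 0, 0, -8], [0, 0, 0, -16], [0, 0, 0, -24], [0, 0, 0, -32], [0, 0, 0, -40]]

```text
time: 2.7
ee_pos: [0.4841, 0.039, 0.2311]
tcp_rot: [-90.0, 0.0, -48.0]
wrist_force: [0.3, 0.5, 0.2]
opening: 0.0601
```

Call:
move_arm:
  deltas:
    - [[0, 0, 0, -8], [0, 0, 0, -16], [0, 0, 0, -24], [0, 0, 0, -32], [0, 0, 0, -40]]

```text
time: 3.2
ee_pos: [0.4841, 0.039, 0.2311]
tcp_rot: [-90.0, 0.0, -8.0]
wrist_force: [-0.2, 0.3, 0.3]
opening: 0.0604
```

Call:
move_arm:
  deltas:
    - [[0, 0, 0, -8], [0, 0, 0, -16], [0, 0, 0, -24], [0, 0, 0, -32], [0, 0, 0, -40]]

```text
time: 3.7
ee_pos: [0.4841, 0.039, 0.2312]
tcp_rot: [-90.0, 0.0, 32.0]
wrist_force: [0.4, 0.2, 0.4]
opening: 0.0602
```

Call:
move_arm:
  deltas:
    - [[0, 0, 0, -7], [0, 0, 0, -14], [0, 0, 0, -19], [0, 0, 0, -19]]

```text
time: 4.1
ee_pos: [0.4841, 0.039, 0.2311]
tcp_rot: [-90.0, 0.0, 50.7]
wrist_force: [1.1, 0.3, -0.4]
opening: 0.0598
```

```bash
python3 -c "
from h import *
to(.4858,.0425,.137,51.7)
crop(camera('scene'),220,130,180,135,4.4,'pics/s1.png')"
```

```text
t 4.1 p [0.4841 0.039  0.2311] rot [-90.    0.   50.7] q [  5.  -4.   1.  95.  -0. -46.] f [ 1.1  0.3 -0.4] op 0.0598 tq [-0.01  0.03 -0.03]
dx 0.0038 dz 0.0009 dy 0.0941 turn -1.0
```

View pics/s1.png

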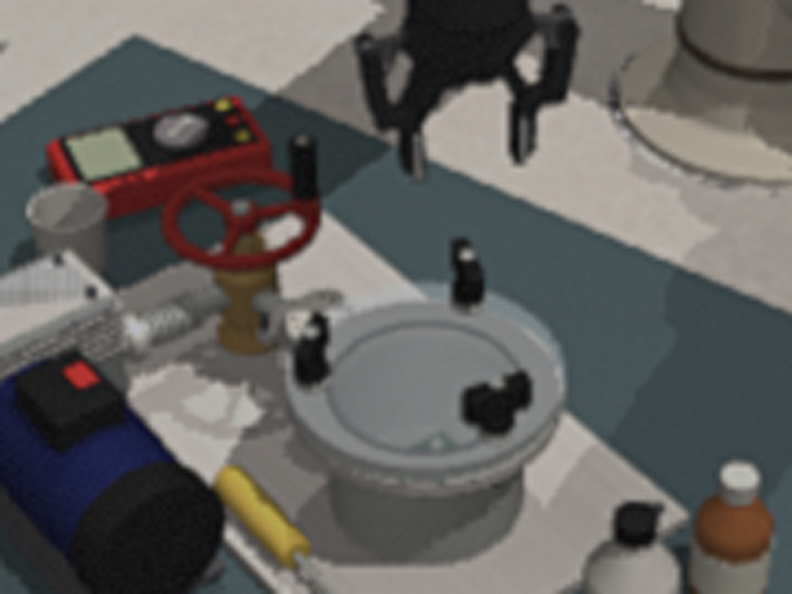

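The gripper at (470,90) hangs over bolt 2 at (465,275), with the jaws across its wing. Next I lower and grip.

Call:
move_arm:
  deltas:
    - [[0.004, 0.03, 0.001, -1], [0.004, 0.06, 0.001, -1], [0.004, 0.08, 0.001, -1], [0.004, 0.094, 0.001, -1], [0.004, 0.094, 0.001, -1]]

```text
time: 4.65
ee_pos: [0.4851, 0.0426, 0.1356]
tcp_rot: [-89.9, 0.1, 51.6]
wrist_force: [0.5, -0.7, -0.0]
opening: 0.0603
```

Call:
move_arm:
  deltas:
    - [[0, 0, 0, 0], [0, 0, 0, 0], [0, 0, 0, 0], [0, 0, 0, 0], [0, 0, 0, 0]]
  claw: 0
  newtons: 50

```text
time: 5.15
ee_pos: [0.4871, 0.0424, 0.1389]
tcp_rot: [-90.2, -0.1, 51.6]
wrist_force: [1.6, -3.8, 6.3]
opening: 0.019
```

```bash
python3 -c "
from h import *
to(.4858,.0425,.137,51.7)"
```

```text
t 5.15 p [0.4871 0.0424 0.1389] rot [-90.2  -0.1  51.6] q [  5.  -4. -10.  85.  -0. -47.] f [ 1.6 -3.8  6.3] op 0.019 tq [-0.74 -0.56 -0.01]
dx -0.0007 dz 0.0011 dy 0.0019 turn -0.1
```

Call:
move_arm:
  deltas:
    - [[0, 0, 0, 0], [0, 0, 0, 0], [0, 0, 0, 0]]

```text
time: 5.45
ee_pos: [0.4871, 0.0424, 0.1389]
tcp_rot: [-90.2, -0.1, 51.6]
wrist_force: [2.5, -2.7, 6.5]
opening: 0.019
```

Call:
move_arm:
  deltas:
    - [[0, 0, 0, 4], [0, 0, 0, 8], [0, 0, 0, 12], [0, 0, 0, 16], [0, 0, 0, 20]]

```text
time: 5.95
ee_pos: [0.4873, 0.0422, 0.1389]
tcp_rot: [-90.2, -0.2, 31.5]
wrist_force: [4.1, -4.9, 5.3]
opening: 0.0188
```

```bash
python3 -c "
from h import *
to(.4858,.0425,.137,51.7)
crop(camera('scene'),270,150,120,90,6.5,'pics/s2.png')"
```

```text
t 5.95 p [0.4873 0.0422 0.1389] rot [-90.2  -0.2  31.5] q [  5.  -4. -10.  85.  -0. -26.] f [ 4.1 -4.9  5.3] op 0.0188 tq [-1.03 -0.82  0.08]
dx -0.0011 dz 0.0011 dy 0.0019 turn -20.2
```

View pics/s2.png

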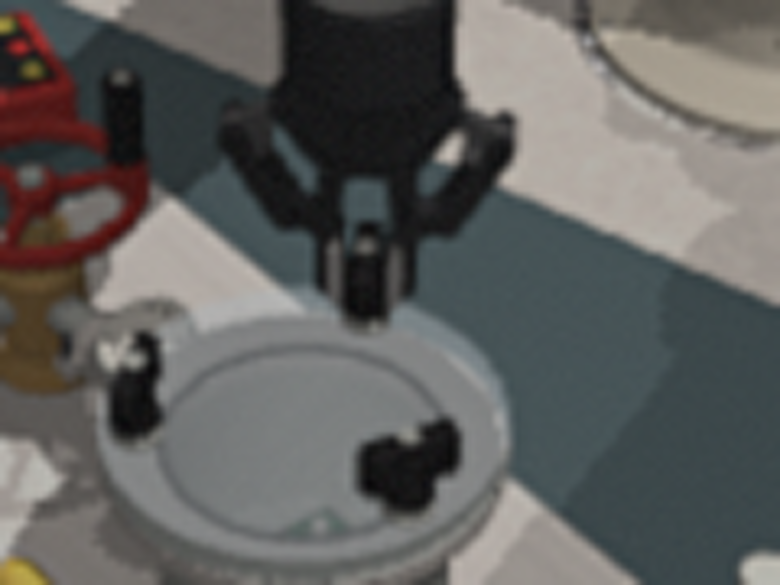

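The fingers at (365,270) hold the wing of bolt 2. The reaction moment of 0.08 N m matches its friction, so it is turning.

Call:
move_arm:
  deltas:
    - [[0, 0, 0, 4], [0, 0, 0, 8], [0, 0, 0, 12], [0, 0, 0, 16], [0, 0, 0, 20]]

```text
time: 6.5
ee_pos: [0.4874, 0.0419, 0.1389]
tcp_rot: [-90.2, -0.2, 11.5]
wrist_force: [4.6, -6.9, 5.4]
opening: 0.0189
```

```bash
python3 -c "
from h import *
to(.4858,.0425,.137,51.7)"
```

```text
t 6.5 p [0.4874 0.0419 0.1389] rot [-90.2  -0.2  11.5] q [  5.  -4. -10.  85.  -0.  -6.] f [ 4.6 -6.9  5.4] op 0.0189 tq [-1.42 -1.    0.12]
dx -0.0015 dz 0.0009 dy 0.0019 turn -40.2
```

Call:
move_arm:
  deltas:
    - [[0, 0, 0, 4], [0, 0, 0, 8], [0, 0, 0, 10]]

```text
time: 6.8
ee_pos: [0.4874, 0.0417, 0.1389]
tcp_rot: [-90.1, -0.2, 1.5]
wrist_force: [4.2, -7.5, 7.0]
opening: 0.019
```

```bash
python3 -c "
from h import *
to(.4858,.0425,.137,51.7)"
```

```text
t 6.8 p [0.4874 0.0417 0.1389] rot [-90.1  -0.2   1.5] q [  5.  -4. -10.  85.  -0.   4.] f [ 4.2 -7.5  7. ] op 0.019 tq [-1.62 -0.97  0.05]
dx -0.0016 dz 0.0008 dy 0.0019 turn -50.2
```

Call:
move_arm:
  deltas:
    - [[0, 0, 0, 4], [0, 0, 0, 8], [0, 0, 0, 8]]

```text
time: 7.1
ee_pos: [0.4874, 0.0416, 0.1389]
tcp_rot: [-90.1, -0.3, -6.5]
wrist_force: [4.5, -7.5, 4.9]
opening: 0.0188
```

```bash
python3 -c "
from h import *
to(.4858,.0425,.137,51.7)"
```

```text
t 7.1 p [0.4874 0.0416 0.1389] rot [-90.1  -0.3  -6.5] q [  5.  -4. -10.  85.  -0.  11.] f [ 4.5 -7.5  4.9] op 0.0188 tq [-1.74 -0.95  0.29]
dx -0.0017 dz 0.0007 dy 0.0019 turn -58.2
```

Call:
move_arm:
  deltas:
    - [[0, 0, 0, 4], [0, 0, 0, 8], [0, 0, 0, 8]]

```text
time: 7.4
ee_pos: [0.4861, 0.0418, 0.1388]
tcp_rot: [-90.1, -0.1, -14.5]
wrist_force: [-2.8, -7.2, 8.8]
opening: 0.0185
```

```bash
python3 -c "
from h import *
to(.4858,.0425,.137,51.7)"
```

```text
t 7.4 p [0.4861 0.0418 0.1388] rot [-90.1  -0.1 -14.5] q [  5.  -4. -10.  85.  -0.  19.] f [-2.8 -7.2  8.8] op 0.0185 tq [-1.43  0.56  0.26]
dx -0.0005 dz 0.0006 dy 0.0018 turn -66.2
```

Call:
move_arm:
  deltas:
    - [[0, 0, 0, 0], [0, 0, 0, 4], [0, 0, 0, 8], [0, 0, 0, 8]]
  newtons: 100

```text
time: 7.8
ee_pos: [0.4853, 0.042, 0.1391]
tcp_rot: [-90.1, -0.0, -22.4]
wrist_force: [-8.0, -7.7, 14.7]
opening: 0.0163
```

```bash
python3 -c "
from h import *
to(.4858,.0425,.137,51.7)
crop(camera('scene'),290,155,80,60,10,'pics/s3.png')"
```

```text
t 7.8 p [0.4853 0.042  0.1391] rot [-90.1  -0.  -22.4] q [  5.  -4. -10.  85.  -0.  27.] f [-8.  -7.7 14.7] op 0.0163 tq [-1.26  1.91  1.69]
dx 0.0003 dz 0.0007 dy 0.0021 turn -74.1
```

View pics/s3.png

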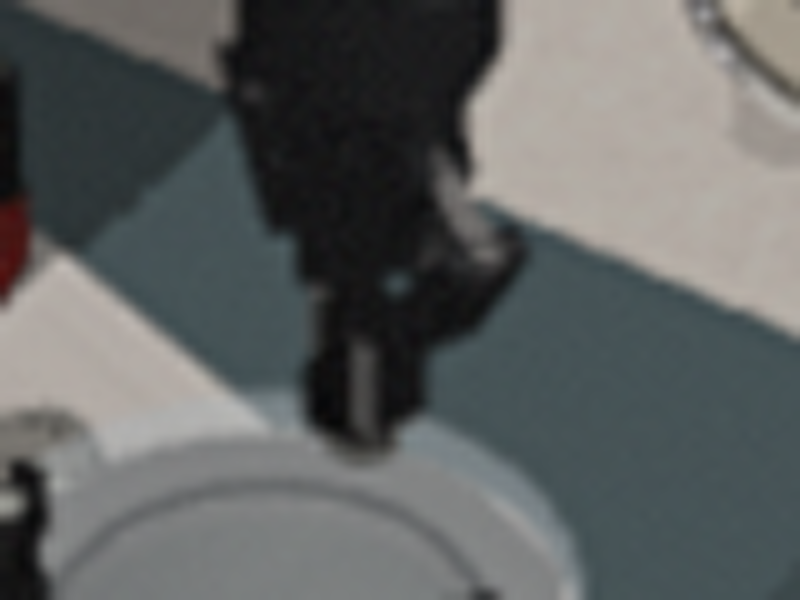

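The fingers hold bolt 2 near (360,400). The moment jumped to 1.7 N m, so the bolt is on its stop. I'll release it and go to bolt 3.

Call:
move_arm:
  deltas:
    - [[0, 0, 0, 0], [0, 0, 0, 0], [0, 0, 0, 0], [0, -0.03, 0, 0], [0, -0.06, 0, 0]]
  claw: 0.06
  newtons: 60

```text
time: 8.35
ee_pos: [0.4854, 0.0429, 0.1972]
tcp_rot: [-90.0, 0.1, -22.3]
wrist_force: [0.8, 0.1, 0.5]
opening: 0.0601
```

Call:
move_arm:
  deltas:
    - [[0, -0.02, 0, -8], [0, -0.02, 0, -16], [0, -0.02, 0, -24], [0, -0.02, 0, -32], [0, -0.02, 0, -40]]

```text
time: 8.85
ee_pos: [0.486, 0.0429, 0.2172]
tcp_rot: [-90.0, 0.0, 18.0]
wrist_force: [-0.2, 0.7, -0.4]
opening: 0.0598
```

Call:
move_arm:
  deltas:
    - [[0, 0, 0, -6], [0, 0, 0, -6]]

```text
time: 9.05
ee_pos: [0.486, 0.0429, 0.2172]
tcp_rot: [-90.0, 0.0, 23.7]
wrist_force: [-0.2, -0.0, -0.2]
opening: 0.0602
```

```bash
python3 -c "
from h import *
to(.6075,.007,.140,23.9)"
```

```text
t 9.05 p [0.486  0.0429 0.2172] rot [-90.    0.   23.7] q [  5.  -4.  -0.  93.   0. -19.] f [-0.2 -0.  -0.2] op 0.0602 tq [-0.02 -0.02 -0.01]
dx 0.0968 dz -0.0818 dy 0.0772 turn -0.2
```

Call:
move_arm:
  deltas:
    - [[0.03, 0, -0.025, 0], [0.06, 0, -0.05, 0], [0.09, 0, -0.076, 0], [0.097, 0, -0.082, 0], [0.097, 0, -0.082, 0]]

```text
time: 9.55
ee_pos: [0.6084, 0.0062, 0.2159]
tcp_rot: [-89.9, 0.1, 23.5]
wrist_force: [-0.1, 0.2, 0.1]
opening: 0.0601
```

Call:
move_arm:
  deltas:
    - [[0, 0.03, 0, 0], [0, 0.06, 0, 0], [0, 0.079, 0, 0], [0, 0.079, 0, 0]]

```text
time: 9.95
ee_pos: [0.6053, 0.007, 0.136]
tcp_rot: [-89.9, 0.2, 23.6]
wrist_force: [-0.3, -0.3, 0.2]
opening: 0.0597
```

Call:
move_arm:
  deltas:
    - [[0, 0, 0, 0], [0, 0, 0, 0], [0, 0, 0, 0], [0, 0, 0, 0], [0, 0, 0, 0]]
  claw: 0
  newtons: 60

```text
time: 10.45
ee_pos: [0.6084, 0.0063, 0.1403]
tcp_rot: [-90.1, -0.1, 23.6]
wrist_force: [-0.9, -2.0, 6.7]
opening: 0.0169
```

Call:
move_arm:
  deltas:
    - [[0, 0, 0, 0], [0, 0, 0, 7], [0, 0, 0, 14], [0, 0, 0, 21], [0, 0, 0, 28]]

```text
time: 10.95
ee_pos: [0.6084, 0.0061, 0.1403]
tcp_rot: [-90.0, -0.2, -4.6]
wrist_force: [-0.2, -2.8, 7.0]
opening: 0.017
```

```bash
python3 -c "
from h import *
to(.6075,.007,.140,23.9)"
```

```text
t 10.95 p [0.6084 0.0061 0.1403] rot [-90.   -0.2  -4.6] q [ 1. 12.  8. 86. -0.  5.] f [-0.2 -2.8  7. ] op 0.017 tq [-0.71  0.17  0.09]
dx -0.0010 dz 0.0008 dy 0.0003 turn -28.5
```

Bolt 3 is gripped and turning. I'll continue in steps.

Call:
move_arm:
  deltas:
    - [[0, 0, 0, 4], [0, 0, 0, 8], [0, 0, 0, 12], [0, 0, 0, 15]]
  newtons: 80

```text
time: 11.35
ee_pos: [0.6084, 0.0059, 0.1404]
tcp_rot: [-90.0, -0.2, -19.5]
wrist_force: [-0.5, -3.8, 7.6]
opening: 0.016
```

```bash
python3 -c "
from h import *
to(.6075,.007,.140,23.9)"
```

```text
t 11.35 p [0.6084 0.0059 0.1404] rot [-90.   -0.2 -19.5] q [ 1. 12.  8. 86. -0. 20.] f [-0.5 -3.8  7.6] op 0.016 tq [-0.78  0.22  0.06]
dx -0.0012 dz 0.0007 dy 0.0004 turn -43.4
```

Call:
move_arm:
  deltas:
    - [[0, 0, 0, 4], [0, 0, 0, 8], [0, 0, 0, 8]]

```text
time: 11.65
ee_pos: [0.6084, 0.0059, 0.1404]
tcp_rot: [-90.0, -0.2, -27.5]
wrist_force: [-0.1, -4.2, 6.9]
opening: 0.0159
```

```bash
python3 -c "
from h import *
to(.6075,.007,.140,23.9)"
```

```text
t 11.65 p [0.6084 0.0059 0.1404] rot [-90.   -0.2 -27.5] q [ 1. 12.  8. 86. -0. 28.] f [-0.1 -4.2  6.9] op 0.0159 tq [-0.86  0.22 -0.01]
dx -0.0013 dz 0.0006 dy 0.0004 turn -51.4
```

Call:
move_arm:
  deltas:
    - [[0, 0, 0, 4], [0, 0, 0, 8], [0, 0, 0, 8]]

```text
time: 11.95
ee_pos: [0.6084, 0.0058, 0.1404]
tcp_rot: [-90.0, -0.2, -35.5]
wrist_force: [-0.1, -3.0, 7.9]
opening: 0.0155
```

```bash
python3 -c "
from h import *
to(.6075,.007,.140,23.9)"
```

```text
t 11.95 p [0.6084 0.0058 0.1404] rot [-90.   -0.2 -35.5] q [ 1. 12.  8. 86. -0. 36.] f [-0.1 -3.   7.9] op 0.0155 tq [-0.86  0.29 -0.01]
dx -0.0014 dz 0.0005 dy 0.0004 turn -59.4
```

Call:
move_arm:
  deltas:
    - [[0, 0, 0, 4], [0, 0, 0, 8], [0, 0, 0, 8]]

```text
time: 12.25
ee_pos: [0.6083, 0.0058, 0.1403]
tcp_rot: [-90.0, -0.2, -43.5]
wrist_force: [-1.2, -4.2, 6.9]
opening: 0.0159
```

```bash
python3 -c "
from h import *
to(.6075,.007,.140,23.9)"
```

```text
t 12.25 p [0.6083 0.0058 0.1403] rot [-90.   -0.2 -43.5] q [ 1. 12.  8. 86. -0. 44.] f [-1.2 -4.2  6.9] op 0.0159 tq [-0.9   0.34 -0.01]
dx -0.0014 dz 0.0004 dy 0.0003 turn -67.4
```

Call:
move_arm:
  deltas:
    - [[0, 0, 0, 4], [0, 0, 0, 8], [0, 0, 0, 8]]

```text
time: 12.55
ee_pos: [0.6083, 0.0057, 0.1404]
tcp_rot: [-89.9, -0.2, -51.5]
wrist_force: [-1.6, -5.5, 7.4]
opening: 0.0161
```

```bash
python3 -c "
from h import *
to(.6075,.007,.140,23.9)"
```

```text
t 12.55 p [0.6083 0.0057 0.1404] rot [-89.9  -0.2 -51.5] q [ 1. 12.  8. 86. -0. 52.] f [-1.6 -5.5  7.4] op 0.0161 tq [-1.12  0.44  0.47]
dx -0.0015 dz 0.0002 dy 0.0004 turn -75.4
```

Torque is rising at 75°, so this is about the stop. I'll push a bit more to confirm.

Call:
move_arm:
  deltas:
    - [[0, 0, 0, 3], [0, 0, 0, 6], [0, 0, 0, 6]]
  newtons: 100

```text
time: 12.85
ee_pos: [0.6088, 0.005, 0.1411]
tcp_rot: [-89.9, -0.3, -57.5]
wrist_force: [-1.4, -8.2, 10.6]
opening: 0.0144
```

```bash
python3 -c "
from h import *
to(.6075,.007,.140,23.9)"
```

```text
t 12.85 p [0.6088 0.005  0.1411] rot [-89.9  -0.3 -57.5] q [ 1. 12.  8. 86. -0. 58.] f [-1.4 -8.2 10.6] op 0.0144 tq [-1.81  0.07 -0.07]
dx -0.0024 dz 0.0000 dy 0.0011 turn -81.4
```

Call:
move_arm:
  deltas:
    - [[0, 0, 0, 0], [0, 0, 0, 0], [0, 0, 0, 0], [0, -0.03, 0, 0], [0, -0.06, 0, 0]]
  claw: 0.06
  newtons: 60

```text
time: 13.35
ee_pos: [0.607, 0.0069, 0.1979]
tcp_rot: [-90.1, 0.1, -57.3]
wrist_force: [0.1, 0.2, 0.7]
opening: 0.06
```

Call:
move_arm:
  deltas:
    - [[0, -0.02, 0, -8], [0, -0.02, 0, -16], [0, -0.02, 0, -24], [0, -0.02, 0, -26], [0, -0.02, 0, -26]]

```text
time: 13.85
ee_pos: [0.6077, 0.0068, 0.218]
tcp_rot: [-90.0, 0.0, -31.3]
wrist_force: [0.4, -0.8, 0.1]
opening: 0.06
```

```bash
python3 -c "
from h import *
to(.577,.129,.138,-31.3)"
```

```text
t 13.85 p [0.6077 0.0068 0.218 ] rot [-90.    0.  -31.3] q [ 1. 13. 18. 95.  0. 32.] f [ 0.4 -0.8  0.1] op 0.06 tq [ 0.04  0.03 -0.  ]
dx -0.0897 dz 0.0885 dy 0.0800 turn 0.0
```

Call:
move_arm:
  deltas:
    - [[-0.03, 0, 0.03, 0], [-0.06, 0, 0.06, 0], [-0.09, 0, 0.0885, 0], [-0.09, 0, 0.0885, 0]]

```text
time: 14.25
ee_pos: [0.5756, 0.133, 0.2182]
tcp_rot: [-90.0, 0.1, -31.2]
wrist_force: [1.7, -0.6, -0.1]
opening: 0.06
```

```bash
python3 -c "
from h import *
to(.577,.129,.138,-31.3)
crop(camera('top'),260,140,100,75,8,'pics/top2.png')"
```

```text
t 14.25 p [0.5756 0.133  0.2182] rot [-90.    0.1 -31.2] q [13. 10. 15. 94.  0. 44.] f [ 1.7 -0.6 -0.1] op 0.06 tq [ 0.02  0.04 -0.02]
dx 0.0033 dz -0.0027 dy 0.0802 turn 0.1
```

View pics/top2.png

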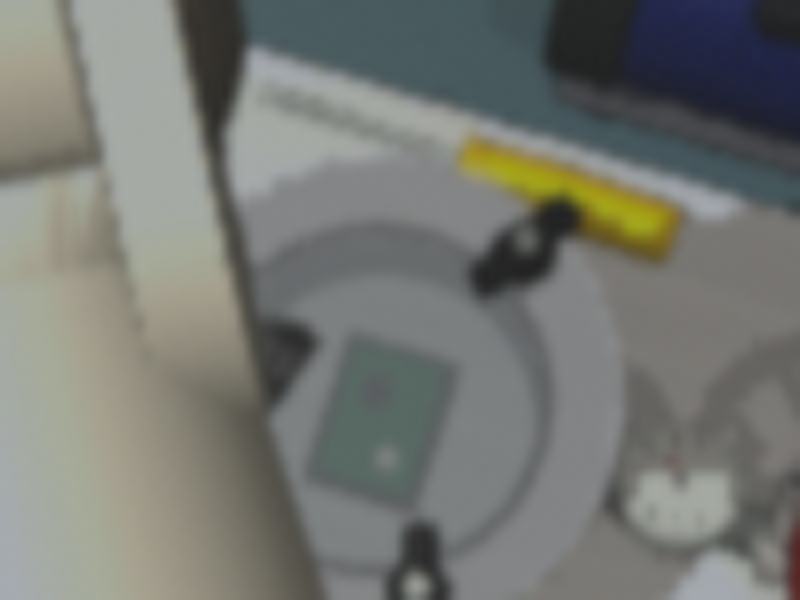

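Bolt 3's wing runs (483,285)–(568,210), about −49° in world. It turned 73° to where the torque rose, and the last 9° of command was pad slip at the stop. Bolt 2's wing at (418,585) points about −2°, which also matches its torque rise. Now bolt 1.

Call:
move_arm:
  deltas:
    - [[0, 0.02, 0, 0], [0, 0.05, 0, 0], [0, 0.08, 0, 0], [0, 0.08, 0, 0]]

```text
time: 14.7
ee_pos: [0.5751, 0.1277, 0.134]
tcp_rot: [-90.3, 0.3, -31.4]
wrist_force: [-0.2, -0.1, -0.4]
opening: 0.06
```

Call:
move_arm:
  deltas:
    - [[0, 0, 0, 0], [0, 0, 0, 0], [0, 0, 0, 0], [0, 0, 0, 0], [0, 0, 0, 0]]
  claw: 0
  newtons: 80

```text
time: 15.2
ee_pos: [0.5778, 0.129, 0.1405]
tcp_rot: [-89.9, -0.2, -31.3]
wrist_force: [0.8, -0.5, 5.4]
opening: 0.0158
```

Call:
move_arm:
  deltas:
    - [[0, 0, 0, 0], [0, 0, 0, 8], [0, 0, 0, 16], [0, 0, 0, 24], [0, 0, 0, 32]]

```text
time: 15.7
ee_pos: [0.5779, 0.129, 0.1405]
tcp_rot: [-89.8, -0.1, -63.7]
wrist_force: [0.4, -0.9, 5.4]
opening: 0.0162
```

```bash
python3 -c "
from h import *
to(.577,.129,.138,-31.3)"
```

```text
t 15.7 p [0.5779 0.129  0.1405] rot [-89.8  -0.1 -63.7] q [13. 10.  5. 85. -0. 76.] f [ 0.4 -0.9  5.4] op 0.0162 tq [-0.18 -0.05  0.07]
dx -0.0004 dz -0.0008 dy 0.0025 turn -32.4
```

Call:
move_arm:
  deltas:
    - [[0, 0, 0, 4], [0, 0, 0, 8], [0, 0, 0, 8]]

```text
time: 16.0
ee_pos: [0.5779, 0.1291, 0.1405]
tcp_rot: [-89.8, -0.0, -71.5]
wrist_force: [0.1, -0.7, 6.2]
opening: 0.0158
```

```bash
python3 -c "
from h import *
to(.577,.129,.138,-31.3)"
```

```text
t 16.0 p [0.5779 0.1291 0.1405] rot [-89.8  -0.  -71.5] q [13. 10.  5. 85. -0. 84.] f [ 0.1 -0.7  6.2] op 0.0158 tq [-0.07 -0.07  0.  ]
dx -0.0002 dz -0.0009 dy 0.0025 turn -40.2
```

Call:
move_arm:
  deltas:
    - [[0, 0, 0, 4], [0, 0, 0, 8], [0, 0, 0, 8]]

```text
time: 16.3
ee_pos: [0.5779, 0.1291, 0.1405]
tcp_rot: [-89.8, -0.0, -79.5]
wrist_force: [0.6, -0.5, 6.4]
opening: 0.0158
```

```bash
python3 -c "
from h import *
to(.577,.129,.138,-31.3)"
```

```text
t 16.3 p [0.5779 0.1291 0.1405] rot [-89.8  -0.  -79.5] q [13. 10.  5. 85. -0. 92.] f [ 0.6 -0.5  6.4] op 0.0158 tq [-0.14 -0.16  0.  ]
dx -0.0001 dz -0.0009 dy 0.0025 turn -48.2
```

Call:
move_arm:
  deltas:
    - [[0, 0, 0, 4], [0, 0, 0, 8], [0, 0, 0, 8]]

```text
time: 16.6
ee_pos: [0.5779, 0.1291, 0.1405]
tcp_rot: [-89.8, 0.0, -87.5]
wrist_force: [0.5, -0.7, 5.2]
opening: 0.0159
```

```bash
python3 -c "
from h import *
to(.577,.129,.138,-31.3)"
```

```text
t 16.6 p [0.5779 0.1291 0.1405] rot [-89.8   0.  -87.5] q [ 13.  10.   5.  85.  -0. 100.] f [ 0.5 -0.7  5.2] op 0.0159 tq [-0.1  -0.17  0.04]
dx 0.0000 dz -0.0009 dy 0.0025 turn -56.2
```

Call:
move_arm:
  deltas:
    - [[0, 0, 0, 4], [0, 0, 0, 8], [0, 0, 0, 8]]

```text
time: 16.9
ee_pos: [0.5779, 0.1291, 0.1405]
tcp_rot: [-89.8, 0.0, -95.4]
wrist_force: [0.4, -1.2, 5.9]
opening: 0.0159
```

```bash
python3 -c "
from h import *
to(.577,.129,.138,-31.3)"
```

```text
t 16.9 p [0.5779 0.1291 0.1405] rot [-89.8   0.  -95.4] q [ 13.  10.   5.  85.  -0. 108.] f [ 0.4 -1.2  5.9] op 0.0159 tq [-0.22 -0.17  0.35]
dx 0.0002 dz -0.0009 dy 0.0025 turn -64.1
```

Call:
move_arm:
  deltas:
    - [[0, 0, 0, 3], [0, 0, 0, 6], [0, 0, 0, 6]]
  newtons: 100

```text
time: 17.2
ee_pos: [0.578, 0.1292, 0.141]
tcp_rot: [-89.8, 0.1, -101.4]
wrist_force: [0.1, 0.1, 9.1]
opening: 0.0147
```

```bash
python3 -c "
from h import *
to(.577,.129,.138,-31.3)"
```

```text
t 17.2 p [0.578  0.1292 0.141 ] rot [-8.980e+01  1.000e-01 -1.014e+02] q [ 13.  10.   5.  85.  -0. 114.] f [0.1 0.1 9.1] op 0.0147 tq [-0.11  0.08  0.43]
dx 0.0004 dz -0.0010 dy 0.0030 turn -70.1
```

Call:
move_arm:
  deltas:
    - [[0, 0, 0, 3], [0, 0, 0, 6], [0, 0, 0, 6]]

```text
time: 17.5
ee_pos: [0.578, 0.1288, 0.1412]
tcp_rot: [-89.7, 0.1, -107.2]
wrist_force: [-0.2, -3.3, 9.8]
opening: 0.0147
```

```bash
python3 -c "
from h import *
to(.577,.129,.138,-31.3)"
```

```text
t 17.5 p [0.578  0.1288 0.1412] rot [-8.970e+01  1.000e-01 -1.072e+02] q [ 13.  10.   5.  85.  -0. 120.] f [-0.2 -3.3  9.8] op 0.0147 tq [-0.95  0.13  2.57]
dx 0.0001 dz -0.0010 dy 0.0032 turn -75.9
```

The moment reached 2.6 N m, so bolt 1 is home. I'll release, rise and move above the handle.

Call:
move_arm:
  deltas:
    - [[0, 0, 0, 0], [0, 0, 0, 0], [0, 0, 0, 0], [0, -0.04, 0, 0], [0, -0.08, 0, 0]]
  claw: 0.055
  newtons: 60

```text
time: 18.0
ee_pos: [0.5759, 0.1287, 0.2179]
tcp_rot: [-90.2, -0.1, -107.3]
wrist_force: [0.9, 0.2, 0.7]
opening: 0.055
```

Call:
move_arm:
  deltas:
    - [[0.03, -0.01, -0.005, 0], [0.075, -0.01, -0.011, 0], [0.12, -0.01, -0.018, 0], [0.165, -0.01, -0.025, 0], [0.21, -0.01, -0.032, 0]]

```text
time: 18.5
ee_pos: [0.4826, -0.0633, 0.2282]
tcp_rot: [-90.0, -0.0, -107.3]
wrist_force: [-0.1, -0.1, -0.1]
opening: 0.055
```

Call:
move_arm:
  deltas:
    - [[0.04, 0, -0.006, 0], [0.061, 0, -0.009, 0], [0.061, 0, -0.009, 0], [0.061, 0, -0.009, 0]]

```text
time: 18.9
ee_pos: [0.4569, -0.1178, 0.2283]
tcp_rot: [-90.0, 0.0, -107.4]
wrist_force: [0.5, 0.6, 0.0]
opening: 0.0551
```

```bash
python3 -c "
from h import *
to(.458,-.1176,.142)
crop(camera('top'),255,140,130,97,6,'pics/top3.png')"
```

```text
t 18.9 p [ 0.4569 -0.1178  0.2283] rot [ -90.     0.  -107.4] q [-14.  -6.  -1.  95.   0.  93.] f [0.5 0.6 0. ] op 0.0551 tq [-0.01 -0.01  0.01]
dx -0.0005 dz 0.0010 dy 0.0863
```

View pics/top3.png

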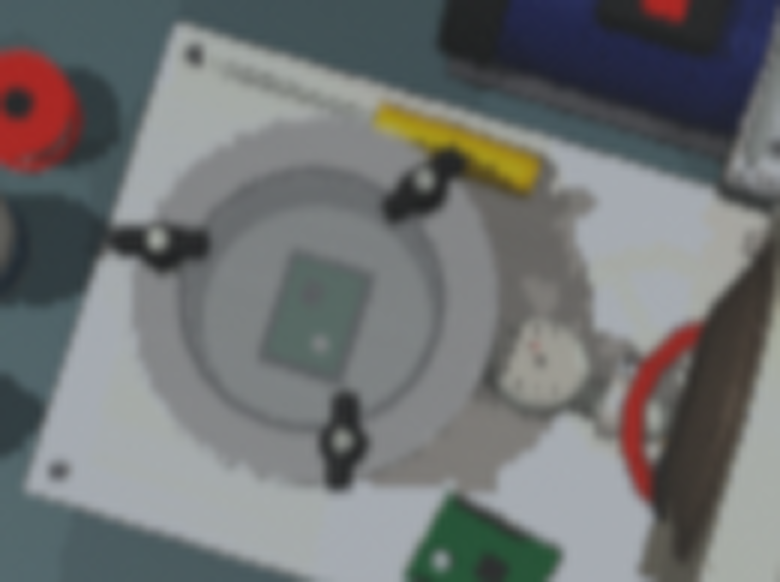

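Bolt 1 (112,238)–(205,244) is at about −94°, bolt 2 is near −2° at (343,440), and bolt 3 is at −49° at (425,182). The gripper went past each of these angles while the bolts stayed, so all three are on their stops. Now I'll grip the handle.

Call:
move_arm:
  deltas:
    - [[0, 0.03, 0.001, 0], [0, 0.06, 0.001, 0], [0, 0.087, 0.001, 0], [0, 0.087, 0.001, 0]]

```text
time: 19.35
ee_pos: [0.4566, -0.1164, 0.1378]
tcp_rot: [-90.3, -0.0, -107.2]
wrist_force: [-0.2, 1.1, -0.5]
opening: 0.055
```

Call:
move_arm:
  deltas:
    - [[0, 0, 0, 0], [0, 0, 0, 0], [0, 0, 0, 0], [0, 0, 0, 0], [0, 0, 0, 0]]
  claw: 0
  newtons: 50

```text
time: 19.85
ee_pos: [0.4594, -0.1181, 0.1432]
tcp_rot: [-89.8, 0.0, -107.3]
wrist_force: [3.9, -0.8, 7.1]
opening: 0.0187
```

```bash
cat >> h.py <<'E'
V=np.array([.4972,-.1473]); TH=np.radians(-16.0)
def wheel():
    o=get_obs(); d=o["ee_pos"][:2]-V; print("wheel deg %.1f r %.4f"%(np.degrees(np.arctan2(d[1],d[0])-TH)%360,np.hypot(*d)),"p",o["ee_pos"].round(4),"yaw",o["tcp_rot"][2].round(2),"f",o["wrist_force"].round(1),"op",round(o["opening"],4),"t",o["time"])
def crank(p0,angs,yaw,r=.047):
    w=np.radians(yaw); X=np.array([np.cos(w),np.sin(w)]); Z=np.array([-np.sin(w),np.cos(w)])
    for k in range(0,len(angs),5):
        for a in angs[k:k+5]:
            t=np.radians(a)+TH; p=V+r*np.array([np.cos(t),np.sin(t)]); d=p-p0; print("  %d: [%.4f, 0, %.4f, 0]"%(a,d@X,d@Z))
        p0=p; print()
E
python3 -c "
from h import *
wheel()
"
```

```text
wheel deg 158.3 r 0.0478 p [ 0.4594 -0.1181  0.1432] yaw -107.33 f [ 3.9 -0.8  7.1] op 0.0187 t 19.85
```

```bash
python3 -c "
from h import *
crank(np.array([.4582,-.1181]),[140,120,100,80,60, 45,30,20,10,3],-107.3)
"
```

```text
140: [-0.0131, 0, 0.0092, 0]
  120: [-0.0239, 0, 0.0215, 0]
  100: [-0.0298, 0, 0.0367, 0]
  80: [-0.0302, 0, 0.0530, 0]
  60: [-0.0249, 0, 0.0685, 0]

  45: [0.0072, 0, 0.0099, 0]
  30: [0.0168, 0, 0.0176, 0]
  20: [0.0242, 0, 0.0212, 0]
  10: [0.0320, 0, 0.0235, 0]
  3: [0.0377, 0, 0.0243, 0]
```

Call:
move_arm:
  deltas:
    - [[-0.013, 0, 0.009, 0], [-0.024, 0, 0.0215, 0], [-0.03, 0, 0.0367, 0], [-0.03, 0, 0.053, 0], [-0.025, 0, 0.0685, 0]]

```text
time: 20.35
ee_pos: [0.5318, -0.1131, 0.1432]
tcp_rot: [-89.9, 0.1, -107.2]
wrist_force: [-7.0, 0.2, 11.3]
opening: 0.0188
```

```bash
python3 -c "
from h import *
wheel()"
```

```text
wheel deg 60.6 r 0.0487 p [ 0.5318 -0.1131  0.1432] yaw -107.24 f [-7.   0.2 11.3] op 0.0188 t 20.35
```

Call:
move_arm:
  deltas:
    - [[0.007, 0, 0.01, 0], [0.017, 0, 0.0176, 0], [0.024, 0, 0.021, 0], [0.032, 0, 0.0235, 0], [0.0375, 0, 0.0243, 0]]

```text
time: 20.85
ee_pos: [0.5432, -0.1573, 0.1433]
tcp_rot: [-89.9, 0.1, -107.3]
wrist_force: [-2.4, 5.5, 10.0]
opening: 0.0186
```

```bash
python3 -c "
from h import *
wheel()"
```

```text
wheel deg 3.7 r 0.0471 p [ 0.5432 -0.1573  0.1433] yaw -107.33 f [-2.4  5.5 10. ] op 0.0186 t 20.85
```

Call:
move_arm:
  deltas:
    - [[0.002, 0, 0, 0], [0.004, 0, 0, 0], [0.006, 0, 0, 0], [0.006, 0, 0, 0]]

```text
time: 21.25
ee_pos: [0.5426, -0.1594, 0.1433]
tcp_rot: [-89.9, 0.5, -107.2]
wrist_force: [5.9, 22.6, 9.7]
opening: 0.019
```

```bash
python3 -c "
from h import *
wheel()"
```

```text
wheel deg 1.1 r 0.0470 p [ 0.5426 -0.1594  0.1433] yaw -107.17 f [ 5.9 22.6  9.7] op 0.019 t 21.25
```

The force rose to 23 N after 2 mm at about 1°, so the valve is on its stop. I'll hold there briefly, then back off 720°.

Call:
move_arm:
  deltas:
    - [[0.002, 0, 0, 0], [0.002, 0, 0, 0], [0.002, 0, 0, 0], [0.002, 0, 0, 0]]

```text
time: 21.65
ee_pos: [0.5425, -0.1596, 0.1433]
tcp_rot: [-89.9, 0.7, -107.1]
wrist_force: [6.9, 29.8, 9.0]
opening: 0.0184
```

```bash
python3 -c "
from h import *
wheel()
t=np.radians(3)+TH; w=np.radians(-107.3)
p=V+.047*np.array([np.cos(t),np.sin(t)])+.008*np.array([np.cos(w),np.sin(w)])
crank(p,[5,20,40,60,80]+list(range(100,721,20))+[720]*3,-107.3)"
```

```text
wheel deg 0.8 r 0.0470 p [ 0.5425 -0.1596  0.1433] yaw -107.08 f [ 6.9 29.8  9. ] op 0.0184 t 21.65
  5: [-0.0096, 0, -0.0002, 0]
  20: [-0.0215, 0, -0.0031, 0]
  40: [-0.0355, 0, -0.0116, 0]
  60: [-0.0457, 0, -0.0243, 0]
  80: [-0.0509, 0, -0.0398, 0]

  100: [0.0004, 0, -0.0163, 0]
  120: [0.0063, 0, -0.0315, 0]
  140: [0.0171, 0, -0.0438, 0]
  160: [0.0314, 0, -0.0516, 0]
  180: [0.0475, 0, -0.0541, 0]

  200: [0.0160, 0, 0.0032, 0]
  220: [0.0300, 0, 0.0117, 0]
  240: [0.0402, 0, 0.0244, 0]
  260: [0.0454, 0, 0.0399, 0]
  280: [0.0450, 0, 0.0562, 0]

  300: [-0.0059, 0, 0.0152, 0]
  320: [-0.0167, 0, 0.0275, 0]
  340: [-0.0310, 0, 0.0353, 0]
  360: [-0.0472, 0, 0.0378, 0]
  380: [-0.0632, 0, 0.0346, 0]

  400: [-0.0139, 0, -0.0085, 0]
  420: [-0.0242, 0, -0.0212, 0]
  440: [-0.0294, 0, -0.0367, 0]
  460: [-0.0290, 0, -0.0530, 0]
  480: [-0.0231, 0, -0.0682, 0]

  500: [0.0108, 0, -0.0123, 0]
  520: [0.0251, 0, -0.0201, 0]
  540: [0.0412, 0, -0.0226, 0]
  560: [0.0572, 0, -0.0194, 0]
  580: [0.0712, 0, -0.0109, 0]

  600: [0.0102, 0, 0.0127, 0]
  620: [0.0154, 0, 0.0282, 0]
  640: [0.0151, 0, 0.0445, 0]
  660: [0.0091, 0, 0.0597, 0]
  680: [-0.0016, 0, 0.0720, 0]

  700: [-0.0143, 0, 0.0078, 0]
  720: [-0.0305, 0, 0.0103, 0]
  720: [-0.0305, 0, 0.0103, 0]
  720: [-0.0305, 0, 0.0103, 0]
  720: [-0.0305, 0, 0.0103, 0]
```

Call:
move_arm:
  deltas:
    - [[-0.0096, 0, 0, 0], [-0.0215, 0, -0.003, 0], [-0.0355, 0, -0.0116, 0], [-0.0457, 0, -0.0243, 0], [-0.051, 0, -0.04, 0]]

```text
time: 22.15
ee_pos: [0.5193, -0.1038, 0.1433]
tcp_rot: [-89.7, 0.1, -107.3]
wrist_force: [2.5, -3.8, 8.2]
opening: 0.0186
```

```bash
python3 -c "
from h import *
wheel()"
```

```text
wheel deg 79.1 r 0.0488 p [ 0.5193 -0.1038  0.1433] yaw -107.3 f [ 2.5 -3.8  8.2] op 0.0186 t 22.15
```

Call:
move_arm:
  deltas:
    - [[0.0004, 0, -0.0163, 0], [0.0063, 0, -0.0315, 0], [0.017, 0, -0.0438, 0], [0.0314, 0, -0.0516, 0], [0.0475, 0, -0.054, 0]]

```text
time: 22.65
ee_pos: [0.452, -0.1332, 0.1433]
tcp_rot: [-89.8, 0.1, -107.3]
wrist_force: [11.0, 2.0, 3.4]
opening: 0.0185
```

```bash
python3 -c "
from h import *
wheel()"
```

```text
wheel deg 178.7 r 0.0473 p [ 0.452  -0.1332  0.1433] yaw -107.26 f [11.   2.   3.4] op 0.0185 t 22.65
```

Tracking well, so I'll carry on.

Call:
move_arm:
  deltas:
    - [[0.016, 0, 0.0032, 0], [0.03, 0, 0.0117, 0], [0.0402, 0, 0.0244, 0], [0.0454, 0, 0.04, 0], [0.045, 0, 0.0562, 0]]

```text
time: 23.15
ee_pos: [0.4925, -0.1927, 0.1432]
tcp_rot: [-89.9, 0.2, -107.3]
wrist_force: [-3.0, 15.6, 13.6]
opening: 0.0186
```

Call:
move_arm:
  deltas:
    - [[-0.006, 0, 0.0152, 0], [-0.0167, 0, 0.0275, 0], [-0.031, 0, 0.0353, 0], [-0.0472, 0, 0.0378, 0], [-0.0632, 0, 0.0346, 0]]

```text
time: 23.65
ee_pos: [0.5448, -0.1439, 0.1432]
tcp_rot: [-89.8, -0.1, -107.4]
wrist_force: [-5.9, -4.1, 10.5]
opening: 0.0188
```

```bash
python3 -c "
from h import *
wheel()"
```

```text
wheel deg 20.1 r 0.0477 p [ 0.5448 -0.1439  0.1432] yaw -107.38 f [-5.9 -4.1 10.5] op 0.0188 t 23.65
```

Call:
move_arm:
  deltas:
    - [[-0.014, 0, -0.0085, 0], [-0.0242, 0, -0.0212, 0], [-0.0294, 0, -0.0367, 0], [-0.029, 0, -0.053, 0], [-0.0231, 0, -0.0682, 0]]

```text
time: 24.15
ee_pos: [0.4866, -0.0997, 0.1433]
tcp_rot: [-89.8, 0.1, -107.2]
wrist_force: [4.2, -2.7, 7.4]
opening: 0.0188
```

Call:
move_arm:
  deltas:
    - [[0.0108, 0, -0.0123, 0], [0.0251, 0, -0.02, 0], [0.0412, 0, -0.0226, 0], [0.0572, 0, -0.0194, 0], [0.0712, 0, -0.011, 0]]

```text
time: 24.65
ee_pos: [0.4546, -0.1655, 0.1433]
tcp_rot: [-89.8, 0.1, -107.3]
wrist_force: [11.7, 10.4, 4.4]
opening: 0.0186
```

```bash
python3 -c "
from h import *
wheel()"
```

```text
wheel deg 219.2 r 0.0463 p [ 0.4546 -0.1655  0.1433] yaw -107.3 f [11.7 10.4  4.4] op 0.0186 t 24.65
```

Call:
move_arm:
  deltas:
    - [[0.0102, 0, 0.0127, 0], [0.0154, 0, 0.0282, 0], [0.015, 0, 0.0445, 0], [0.009, 0, 0.0597, 0], [-0.0016, 0, 0.072, 0]]

```text
time: 25.15
ee_pos: [0.5232, -0.1854, 0.1432]
tcp_rot: [-90.0, 0.0, -107.4]
wrist_force: [-10.4, 9.2, 15.2]
opening: 0.0186
```

Call:
move_arm:
  deltas:
    - [[-0.0143, 0, 0.0078, 0], [-0.022, 0, 0.0095, 0], [-0.0305, 0, 0.0103, 0], [-0.0305, 0, 0.0103, 0], [-0.0305, 0, 0.0103, 0]]

```text
time: 25.65
ee_pos: [0.5427, -0.159, 0.1433]
tcp_rot: [-89.9, 0.1, -107.3]
wrist_force: [0.4, 3.0, 8.6]
opening: 0.0186
```

```bash
python3 -c "
from h import *
wheel()
c=camera('scene'); crop(c,210,110,200,150,4,'pics/s4.png')"
```

```text
wheel deg 1.6 r 0.0470 p [ 0.5427 -0.159   0.1433] yaw -107.3 f [0.4 3.  8.6] op 0.0186 t 25.65
```

View pics/s4.png

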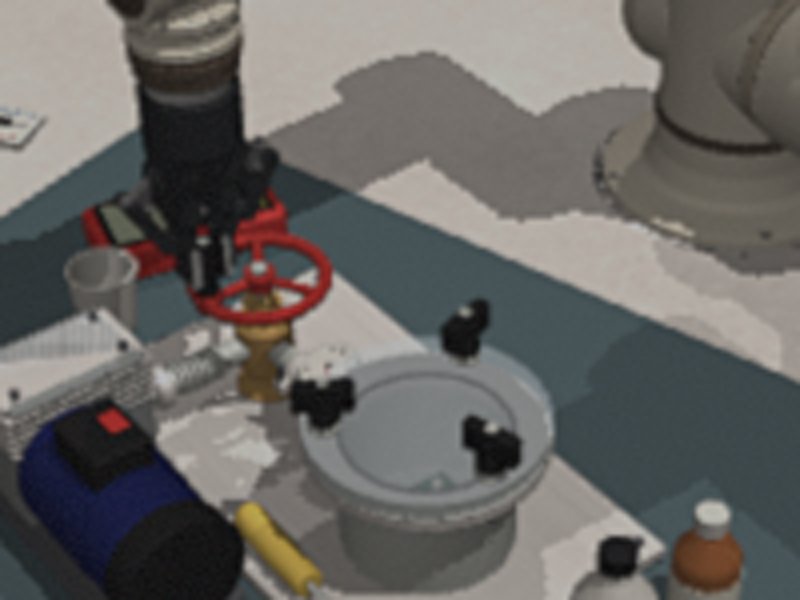

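The gripper at (205,265) still holds the crank on the pump side of the wheel. All three wings are in their turned positions, and the bystanders in view haven't moved. The wheel reads 720° + 1.6°, against 0.8° at the stop. Handing in.

```bash
python3 -c "
from workcell import *
print(job_done())"
```

```text
the job is handed in; nothing more can be done
None
```

I turned all three wing bolts clockwise to their stops, shut the throttle valve and backed it off two turns. I then handed the job in at about 26 s with the gripper still closed on the crank handle. The hand-in gave no verdict, so the results below are my own checks.

- **Bolts 1 and 2:** they turned about 62° and 54°. At the stop the wrist moment rose to 2.6 and 1.7 N m, against about 0.07 N m of friction.
- **Bolt 3:** it turned about 73°, and the evidence for its stop is weaker. The moment rose only to 0.47 N m, then fell to about zero while the pads slipped about 9° past the wing. In the camera picture the wing stands at the angle where the moment rose.
- **Valve shut:** the force on the handle reached about 30 N with the wheel at about 0.8°, so it was against its stop.
- **Two turns open:** the wheel finished at 720° + 1.6°, well within the 0.2 rad (11°) allowed.
- **Grip:** the fingers read 18.6 mm on the 20 mm handle with 50 N commanded. The grasp point is about 8 mm above the handle's middle.
- **Jaw reading:** it was 15–19 mm on the 13 mm wings and I did not find out why.
- **Bystanders:** none I could see in the last picture had moved. The spool, mixing cup and board were not fully in view there.

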